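Unscrew the left-handed wing screw of the slicer

TASK

The slicing disc of the white vegetable slicer has to come off for washing. Unscrew its red wing screw, which has a left-hand thread and so loosens the opposite way from normal: turn it clockwise as seen from above, about a quarter turn, until its lugs come out from under the collar, then lift it straight out and leave it in the steel tray. Do not turn the black wing screw on the blue machine.

Things in the scene. Friction and masses are not known exactly. Their poses are not given: they have to be found in the camera images.
- red_screw: red plastic wing screw (about 60 g), loose, held only by the slicer's collar. Origin: centre of its underside; z up. Wing to grip from above: upright bar 52 mm long (x), 14 thick (y), from 20 to 58 mm above the origin. Below: round neck 35 mm across; two lugs along x at 0 to 6 mm, 62 mm tip to tip, 14 wide, under the collar. Starts tight: its x 0 to 0.2 rad clockwise of the slicer's x.
- slicer: white slicer, fixed: round, 196 mm across; steel disc on top 119 mm above the table. Origin under its centre, on the table; z up. A collar 78 mm across and 15 high on the disc covers the screw's lugs. Seen from above the tight screw is stopped anticlockwise; its lugs are clear when turned 65 to 130 deg clockwise of the slicer's x; 80 deg from any start frees it. Turns easily, under 0.1 N m.
- tray: the empty square stainless tray between the two machines, loose, 700 g, 180 by 180 mm and 35 mm high, walls and floor about 4 mm thick. Origin under its centre, on the table, z up.
- black_screw (a joint): turn (rad, 0 at the start, positive anticlockwise from above) of the black wing screw on the blue machine, to be left alone. It turns easily. Blue machine and black screw have the size and shape of the slicer and red screw, and stand on the other side of the tray.
Not all that is in view belongs to the job. Of the things shaped like the red_screw, the red one is meant.

How it is judged:
By the outcome, as a careful person would: the job done as asked, in the order asked, and still so for the second after the job is handed in, with the robot touching nothing.
It also fails if it takes over 42 s, if anything falls off the work surface, if the arm or the gripper's body presses on something with over 40 N, if the wrist force passes 120 N, or if a joint passes its speed limit or range.

ROBOT

A 7-joint arm with a two-finger parallel gripper is mounted at the origin on the work surface. World frame = base frame: x ahead of the robot, y to its left, z up, the work surface at z = 0. Lengths are in mm, angles in rad, forces in N, time in s.
With the tool pointing down it reaches from about 400 to 875 mm from the base axis. Payload 4.4 kg.
Tool frame: the origin (TCP) lies midway between the tips of the shut fingers; the grasp point (between the pads) lies 19 mm behind it (ctrl.pinch_z is the distance from the TCP to the grasp point, in mm); z points along the fingers, y is the line along which they close (so a half turn about z gives the same grasp; the last joint's range is limited). The gripper opens to 85 mm and grips with 20 to 120 N. Pads are 22 mm wide; open, the fingers measure 114 mm over their backs; the gripper's body (76 mm by 85 mm) begins 54 mm behind the grasp point. The pads swing forward as they close: fully open they stand 13 mm farther back than shut.
Start: joints at [-0.066, 0.628, 0.038, 1.517, -0.027, 0.996, -0.02], TCP at [650.014, 0.027, 231.313] pointing down, gripper open.
Joint ranges: [-3.06, 3.06], [-0.37, 2.12], [-1.25, 1.32], [0.18, 2.47], [-1.1, 4.24], [0.23, 1.98], [-2.94, 2.94]. Speed limits (rad/s): [2.57, 2.57, 3.14, 3.14, 3.14, 3.14, 3.14].

INTERFACE

Orientations are given as [roll, pitch, yaw] about the fixed x, y, z axes, in that order (R = Rz(yaw) Ry(pitch) Rx(roll)).
In Python, from cell import read_state, cams, order, ctrl gives the robot as it stands.
- The arm moves only by the tool move_arm, never from a script. Its argument "targets" is text: rows parted by semicolons, each of 7 numbers parted by spaces: the gripper's target within -1 to 1 (fully open at 1, half-way at 0, shut at -1), then the shift along the tool's x, y, z in cm, then the turn, a rotation vector about the tool's x, y, z in degrees. A call has 1 to 5 rows; each row shifts and turns the commanded pose from where the row before left it, along the tool's axes as they then stand; what a row does not reach is not made up. A row lasts 1/12 s, in which the tool goes at most 41.7 mm and 7.16 degrees, less where a joint would pass 70% of its speed; a pose out of reach is approached as far as the arm can. A call with a gripper value outside its range is refused whole. The fingers move at their own pace and stop on an object; the grip force is fixed at half the most. Time passes only in rows, so rows that do not move let the fingers close. It gives the time, the measured TCP pose, the force, the opening and the grip force at its end, in the units of the state.
- read_state(): the state, without advancing time (a new reading comes with each control period).
- cams.get_image(name): name is "scene" or "side" or "wrist"; returns a dict with "color" (480x640x3 uint8, red, green, blue), "fovy" (degrees; the focal length in pixels is half the picture's height over the tangent of half this angle, whatever the lens; pixels are square), "cx", "cy" (the principal point, pixels), "rvec" (rotation vector, rad) and "tvec" (3), from world to camera coordinates, as OpenCV has them. Camera axes: x right, y down, z forward; pixel columns grow to the right and rows downward; lengths in mm; the calibration is good to about 2 mm. A picture is of the moment at which its call begins. There is no depth.
- order.finish_job(): hands the job in; it is judged then, once.
The state is a dict: "clock": time; "qpos": joint angles; "qd": joint speeds; "tau": joint torques, N m; "eef_pos": TCP position; "tool_rot": TCP orientation; "force": force on the tool from outside, world axes, zero at the start; "torque": the same for the moment, N m; "width": finger opening in mm; "gripper_force": force on a finger pad.
Only numpy, scipy, OpenCV 4.12 (cv2) and the standard library are available. Lean on these libraries where they do the work, as an engineer would, in place of code of your own. Each camera call takes 0.05 s, during which the arm holds its last target. There are 200 camera calls.

## Working session

There is one attempt and no reset: what is moved stays moved. The work goes in short steps, Python scripts to look and compute and a tool call to move; the robot and the scene stay as the last step left them, time stands still between calls to the robot, and variables do not carry over. Pictures are saved under pics/ and viewed, at most 10 in all, crops included, and the job is handed in when it is done.

Besides the shell and the picture viewer there is one more tool, called after "Emit:" by a JSON object that holds its "method" and its "body". move_arm: Moves the arm, as the interface text tells. Its arguments: {"type":"object","properties":{"targets":{"type":"string"}},"required":["targets"]}

```bash
mkdir -p pics
cat > h.py <<'E'
import numpy as np, cv2
from cell import read_state, cams, order, ctrl
def snap(n,f):
    im=cams.get_image(n); cv2.imwrite('pics/'+f,im['color'][:,:,::-1]); return im
def KRt(im):
    f=240/np.tan(np.radians(im['fovy'])/2)
    K=np.array([[f,0,im['cx']],[0,f,im['cy']],[0,0,1]])
    return K,cv2.Rodrigues(np.array(im['rvec'],float))[0],np.array(im['tvec'],float).ravel()
def ray(im,u,v,z):
    K,R,t=KRt(im); C=-R.T@t; d=R.T@np.linalg.solve(K,[u,v,1]); return C+d*(z-C[2])/d[2]
def proj(im,P):
    K,R,t=KRt(im); return cv2.projectPoints(np.float64(P).reshape(-1,1,3),R,t,K,None)[0].reshape(-1,2)
E
python3 - <<'E'
from h import *
a=snap('scene','s1.png');b=snap('wrist','w1.png')
for i in(a,b):
    K,R,t=KRt(i);print(-R.T@t,R[2],K[0,0])
print(read_state())
E
```

```text
[967.26986528 483.13318723 949.54024053] [-0.37574868 -0.40909571 -0.83153691] 553.8355360418351
[650.03245018  76.87461299 372.76982251] [-0.00217916 -0.3019649  -0.95331655] 364.39106815954847
{'clock': 0.1, 'qpos': array([-0.06581791,  0.62926443,  0.03845043,  1.51825894, -0.02701268,
        0.99630462, -0.01994353]), 'qd': array([ 9.67194098e-04, -1.54028167e-03, -6.68320959e-04, -2.49120167e-03,
       -1.05886981e-03, -8.67004742e-04, -6.91671349e-05]), 'tau': array([ 3.65140630e-03, -5.64529252e+01,  1.23032581e+00, -1.93971133e+01,
        1.11524854e-02,  5.46943455e-03, -1.37002465e-05]), 'eef_pos': array([6.49441880e+02, 4.27265279e-02, 2.30477050e+02]), 'tool_rot': array([-3.13987533e+00,  1.03673901e-05,  1.57085943e+00]), 'force': array([ 0.63832063, -0.01439633,  0.18727172]), 'torque': array([-0.01958574,  0.01259641, -0.05417261]), 'gripper_force': 0.0, 'width': 85.3781096846833}
```

View pics/s1.png

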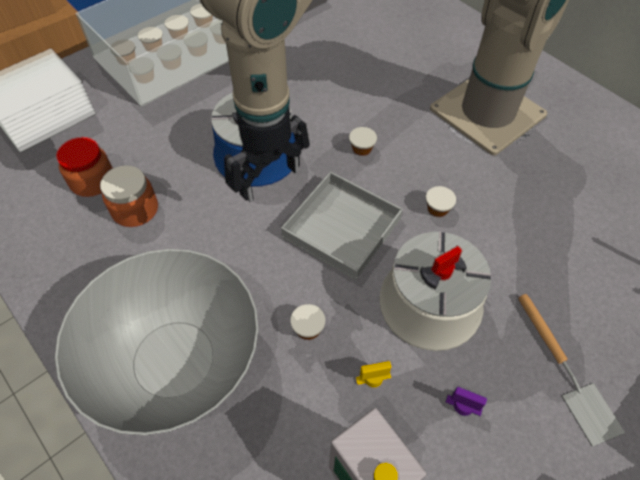

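View pics/w1.png

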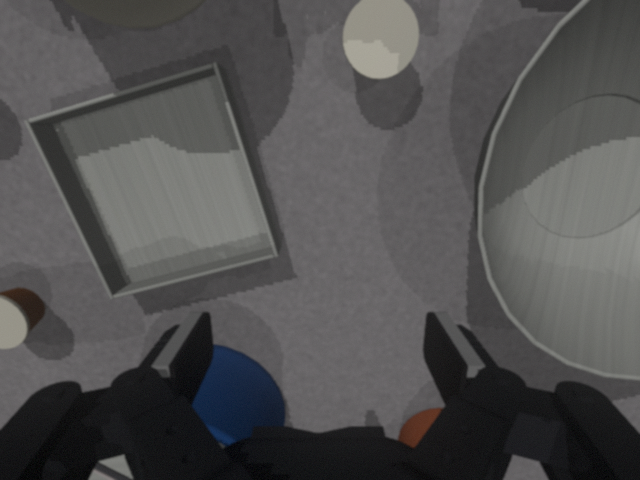

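The scene shows the white slicer (disc centre about (441,275)) with the red wing near (447,262). The tray is near (342,222) and the blue machine near (252,140), partly hidden by the arm. In the wrist view the tray corners are about (30,120), (217,65), (275,255) and (113,295).

Run:
```python
from h import *
a=cams.get_image('scene');s=cams.get_image('side')
for n,(u,v),z in [('disc',(441,275),119),('wingtop',(448,254),165),('blue',(252,140),119)]: print(n,ray(a,u,v,z).round())
w=cams.get_image('wrist')
T=np.array([ray(w,*p,35) for p in [(30,120),(217,65),(275,255),(113,295)]]);print(T.round(),T.mean(0).round())
print([np.linalg.norm(T[i]-T[i-1]).round() for i in range(4)])
c=a['color'][220:350,370:500,::-1]; cv2.imwrite('pics/c1.png',cv2.resize(c,None,fx=4,fy=4,interpolation=2))
cv2.imwrite('pics/side1.png',s['color'][:,:,::-1])
```

```text
disc [494. 266. 119.]
wingtop [482. 258. 165.]
blue [ 551. -199.  119.]
[[397.  85.  35.]
 [565. 129.  35.]
 [608. -40.  35.]
 [441. -83.  35.]] [503.  23.  35.]
[np.float64(174.0), np.float64(174.0), np.float64(174.0), np.float64(172.0)]
```

View pics/c1.png

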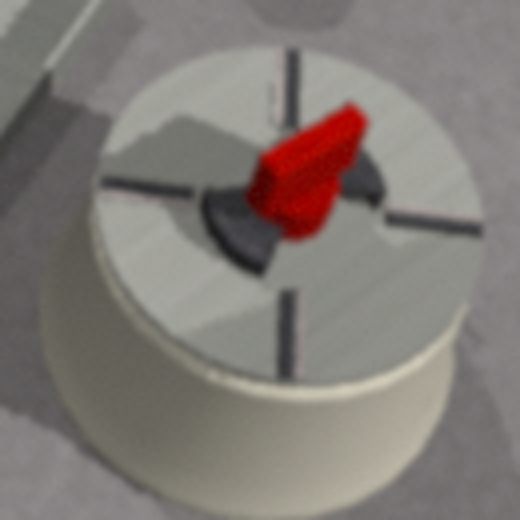

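Run:
```python
from h import *
a=cams.get_image('scene')
P=[ray(a,370+u/4,220+v/4,177) for u,v in [(268,158),(355,108)]]
print(P,np.degrees(np.arctan2(*(P[1]-P[0])[[1,0]])),np.linalg.norm(P[1]-P[0]))
q=lambda u,v:ray(a,370+u/4,220+v/4,119)
print(q(290,215))
for A,B in[((100,183),(483,230)),((292,50),(286,378))]:
    d=q(*B)-q(*A);print((q(*A)+q(*B))/2,np.linalg.norm(d),np.degrees(np.arctan2(d[1],d[0])))
```

```text
[array([510.7046673, 257.2586806, 177.       ]), array([465.11919011, 264.43988741, 177.        ])] 171.04760882874012 46.147648490903606
[490.6369628 266.09778   119.       ]
[487.25638194 263.33427449 119.        ] 165.47438791811342 131.11084624913872
[487.64085316 262.89621972 119.        ] 165.25033944731442 41.16714948665382
```

Emit:
{"method": "move_arm", "body": {"targets": "1 3 -2 -2 0 0 0; 1 3 -2 -1.5 0 0 0; 1 3 -2.5 -1 0 0 0; 1 3 -2.5 -1 0 0 0; 1 3 -2.5 -0.5 0 0 0"}}

```text
clock: 0.72
eef_pos: [534.3, 151.4, 292.6]
tool_rot: [3.14, -0.001, 1.57]
force: [0.1, 1.1, -0.1]
width: 85.2
gripper_force: 0.0
```

Emit:
{"method": "move_arm", "body": {"targets": "1 2.5 -2 0 0 0 0; 1 2.5 -2 0 0 0 0; 1 1 -0.6 0 0 0 0; 1 0 0 0 0 0 0; 1 0 0 0 0 0 0"}}

```text
clock: 1.13
eef_pos: [489.4, 209.8, 291.4]
tool_rot: [3.141, 0.001, 1.572]
force: [0.4, -0.9, -0.7]
width: 85.4
gripper_force: 0.0
```

Run:
```python
from h import *
w=snap('wrist','w2.png');s=read_state();print(s['eef_pos'],s['tool_rot'],s['qpos'])
c=w['color'].astype(int);m=((c[:,:,0]>120)&(c[:,:,1]<60)&(c[:,:,2]<60)).astype('uint8')
n,l,st,ce=cv2.connectedComponentsWithStats(m);print(st[1:],ce[1:])
```

```text
[490.07517936 208.63075371 291.35168524] [3.14062192e+00 1.06312974e-03 1.56933678e+00] [-0.46780363  0.39196652  0.01664492  1.76621763 -0.00598069  0.98305935
 -0.450566  ]
[[283 154  69  25 960]] [[316.62604167 165.815625  ]]
```

View pics/w2.png

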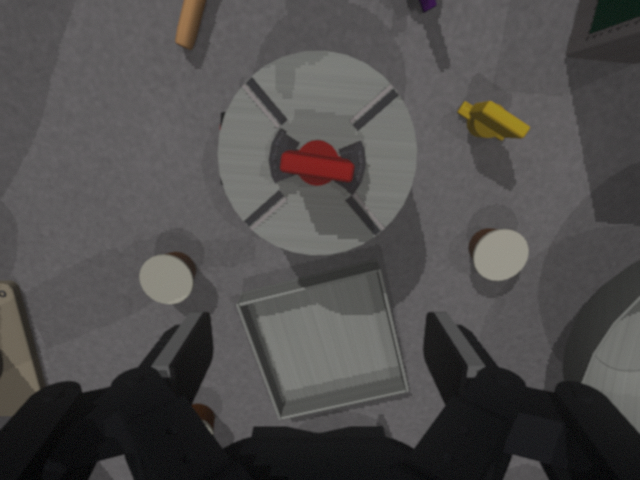

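The wrist view shows the red wing top with corners about (283,152), (352,163), (352,181) and (281,170). The collar arcs either side and the tray lies just below it.

Run:
```python
from h import *
w=cams.get_image('wrist')
c=w['color'].astype(int);m=((c[:,:,0]>110)&(c[:,:,1]<70)&(c[:,:,2]<70)).astype('uint8')
r=cv2.minAreaRect(cv2.findNonZero(m))
P=np.array([ray(w,*p,177) for p in [(282,152),(352,162),(352,181),(281,171)]]);print(P.round(1),P.mean(0))
for d in(P[1]-P[0],P[2]-P[3]):print(np.linalg.norm(d),np.degrees(np.arctan2(d[1],d[0])))
print('w',np.linalg.norm(P[0]-P[3]))
B=cv2.boxPoints(r);print(B,ray(w,*r[0],177))
q=[ray(w,*p,119) for p in [(219,153),(416,153),(317,52),(317,254)]];print(np.round(q,1))
print(read_state()['eef_pos'])
T=np.array([ray(w,*p,35) for p in [(240,305),(382,269),(408,391),(281,416)]]);print(T.round(),T.mean(0).round())
```

```text
[[466.  271.2 177. ]
 [514.  264.5 177. ]
 [514.4 251.5 177. ]
 [464.9 258.4 177. ]] [489.82422701 261.41531541 177.        ]
48.47592428136618 -7.988959367947309
49.935265786067696 -8.000966557111665
w 12.832467395950056
[[279.018   167.02448]
 [283.88403 135.04758]
 [353.78705 145.685  ]
 [348.92102 177.6619 ]] [489.50114142 268.30680789 177.        ]
[[407.7 267.2 119. ]
 [572.8 267.  119. ]
 [489.9 343.1 119. ]
 [489.6 177.6 119. ]]
[490.29475094 208.16388244 291.25032061]
[[396.  84.  35.]
 [566. 130.  35.]
 [609. -42.  35.]
 [440. -82.  35.]] [503.  23.  35.]
```

Emit:
{"method": "move_arm", "body": {"targets": "1 2.7 0 0 0 0 0; 1 2.6 0 0 0 0 0; 1 0 0 1 0 0 -7; 1 0 0 1 0 0 -7; 1 0 0 1 0 0 -7"}}

```text
clock: 1.65
eef_pos: [490.4, 261.7, 260.7]
tool_rot: [3.141, 0.001, 1.941]
force: [0.8, -1.0, -0.6]
width: 85.7
gripper_force: 0.0
```

Emit:
{"method": "move_arm", "body": {"targets": "1 0 0 1 0 0 -7; 1 0 0 1 0 0 -7; 1 0 0 1 0 0 -7; 1 0 0 1 0 0 -7; 1 0 0 1 0 0 -7"}}

```text
clock: 2.07
eef_pos: [490.6, 260.9, 210.5]
tool_rot: [-3.141, 0.001, 2.55]
force: [0.4, -0.2, -0.0]
width: 85.6
gripper_force: 0.0
```

Emit:
{"method": "move_arm", "body": {"targets": "1 0 0 0 0 0 -7; 1 0 0 0 0 0 -7; 1 0 0 0 0 0 -7; 1 0 0 0 0 0 -5; 1 0 0 0 0 0 0"}}

```text
clock: 2.48
eef_pos: [490.6, 260.9, 210.8]
tool_rot: [-3.141, -0.0, 3.0]
force: [-0.0, -0.5, 0.3]
width: 85.2
gripper_force: 0.0
```

Run:
```python
from h import *
w=snap('wrist','w3.png');s=read_state();print(s['eef_pos'],np.degrees(s['tool_rot']),s['qpos'])
c=[489.5,261.5,0];e=[490,261,0]
d=np.radians(-8);x=np.array([np.cos(d),np.sin(d),0]);y=np.array([-x[1],x[0],0])
print(proj(w,[np.array(c)+[0,0,177]+a*26*x+b*7*y for a in(1,-1) for b in(1,-1)]).round())
```

```text
[490.33240371 261.1034472  210.87263564] [-1.79967579e+02 -8.98444768e-03  1.71688036e+02] [-0.2949896   0.53819136 -0.36935669  1.80021943  0.2493906   0.84951542
  0.64310549]
[[332. 326.]
 [307. 326.]
 [333. 234.]
 [305. 234.]]
```

View pics/w3.png

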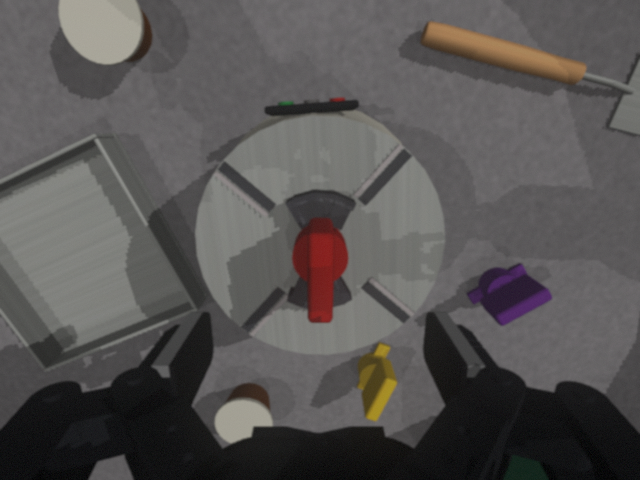

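The wrist view shows the wing upright between the fingers at about (321,218–322). It is centred and aligned with the prediction, so I descend and grip.

Emit:
{"method": "move_arm", "body": {"targets": "1 0 0 2.2 0 0 0; 1 0 0 2.2 0 0 0; 1 0 0 2.1 0 0 0; 1 0 0 0 0 0 0; -1 0 0 0 0 0 0"}}

```text
clock: 2.95
eef_pos: [489.0, 262.0, 145.7]
tool_rot: [-3.14, -0.001, 2.999]
force: [-0.1, 0.8, 0.0]
width: 75.7
gripper_force: 0.0
```

Emit:
{"method": "move_arm", "body": {"targets": "-1 0 0 0 0 0 0; -1 0 0 0 0 0 0; -1 0 0 0 0 0 0; -1 0 0 0 0 0 0; -1 0 0 0 0 0 0"}}

```text
clock: 3.37
eef_pos: [489.5, 263.2, 147.1]
tool_rot: [3.141, 0.001, 3.002]
force: [0.4, -1.5, 10.3]
width: 13.1
gripper_force: 60.7
```

Emit:
{"method": "move_arm", "body": {"targets": "-1 0 0 0 0 0 0; -1 0 0 0 0 0 0; -1 0 0 0 0 0 0; -1 0 0 0 0 0 0; -1 0 0 0 0 0 0"}}

```text
clock: 3.78
eef_pos: [489.6, 263.2, 147.1]
tool_rot: [3.141, 0.001, 3.002]
force: [0.2, -1.1, 5.2]
width: 13.2
gripper_force: 58.9
```

Emit:
{"method": "move_arm", "body": {"targets": "-1 0 0 0 0 0 5; -1 0 0 0 0 0 5; -1 0 0 0 0 0 5; -1 0 0 0 0 0 5; -1 0 0 0 0 0 5"}}

```text
clock: 4.2
eef_pos: [489.3, 263.4, 147.1]
tool_rot: [3.14, 0.0, 2.561]
force: [-0.8, -0.8, 6.1]
width: 13.4
gripper_force: 59.1
```

Emit:
{"method": "move_arm", "body": {"targets": "-1 0 0 0 0 0 6; -1 0 0 0 0 0 6; -1 0 0 0 0 0 6; -1 0 0 0 0 0 6; -1 0 0 0 0 0 6"}}

```text
clock: 4.62
eef_pos: [489.5, 263.6, 147.1]
tool_rot: [3.14, -0.0, 2.037]
force: [0.8, -0.1, 5.0]
width: 13.4
gripper_force: 59.0
```

Emit:
{"method": "move_arm", "body": {"targets": "-1 0 0 0 0 0 6; -1 0 0 0 0 0 6; -1 0 0 0 0 0 6; -1 0 0 0 0 0 6; -1 0 0 0 0 0 6"}}

```text
clock: 5.03
eef_pos: [489.6, 263.6, 147.1]
tool_rot: [3.14, -0.001, 1.514]
force: [-0.3, -0.4, 4.9]
width: 13.0
gripper_force: 59.0
```

Emit:
{"method": "move_arm", "body": {"targets": "-1 0 0 0 0 0 0; -1 0 0 0 0 0 0; -1 0 0 0 0 0 0"}}

```text
clock: 5.28
eef_pos: [489.6, 263.6, 147.1]
tool_rot: [3.14, -0.001, 1.519]
force: [0.1, 0.1, 5.4]
width: 13.4
gripper_force: 59.1
```

Run:
```python
from h import *
snap('wrist','w4.png');a=snap('scene','s4.png')
cv2.imwrite('pics/c4.png',cv2.resize(a['color'][180:360,340:520,::-1],None,fx=3,fy=3))
s=read_state();print(s['torque'],s['qpos'])
```

```text
[-0.01298437 -0.02144919 -0.04862791] [-0.60461998  0.606014    0.09176179  1.86967801 -0.08482661  0.66764217
 -0.51471888]
```

View pics/w4.png

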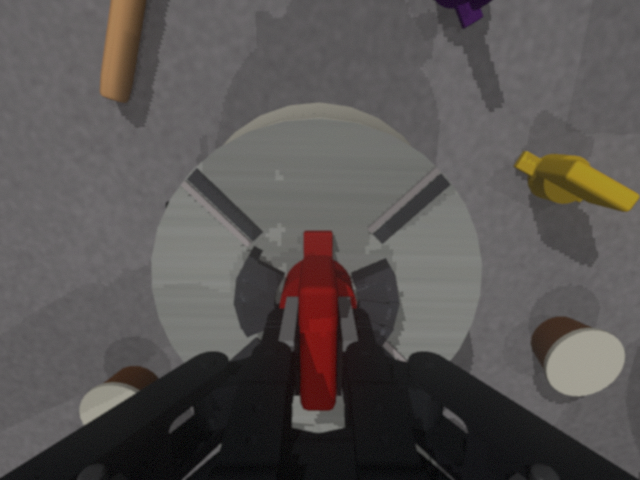

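The wrist view shows the wing still gripped at about (320,320) and turned into the gap between the dark collar arcs. I lift it straight.

Emit:
{"method": "move_arm", "body": {"targets": "-1 0 0 -0.5 0 0 0; -1 0 0 -0.5 0 0 0; -1 0 0 -1 0 0 0; -1 0 0 0 0 0 0"}}

```text
clock: 5.72
eef_pos: [490.0, 263.5, 168.2]
tool_rot: [3.139, -0.002, 1.518]
force: [0.1, 0.4, -0.2]
width: 13.1
gripper_force: 58.4
```

Emit:
{"method": "move_arm", "body": {"targets": "-1 0 0 -2 0 0 0; -1 0 0 -2.5 0 0 0; -1 0 0 -2.5 0 0 0; -1 -2 0.2 0 0 0 0; -1 -3 0.3 0 0 0 0"}}

```text
clock: 6.13
eef_pos: [492.0, 216.5, 238.2]
tool_rot: [3.138, -0.004, 1.524]
force: [0.6, -0.8, -1.7]
width: 13.2
gripper_force: 58.5
```

Emit:
{"method": "move_arm", "body": {"targets": "-1 -3.5 0.4 0 0 0 0; -1 -3.5 0.4 0 0 0 0; -1 -3.5 0.4 0 0 0 0; -1 -3.5 0.4 0 0 0 0; -1 -3 0.3 0 0 0 0"}}

```text
clock: 6.55
eef_pos: [501.3, 39.4, 236.7]
tool_rot: [3.141, 0.001, 1.517]
force: [0.6, -0.7, -0.6]
width: 13.3
gripper_force: 58.5
```

Emit:
{"method": "move_arm", "body": {"targets": "-1 -2 0.2 0 0 0 0; -1 0 0 0 0 0 0; -1 0 0 0 0 0 0"}}

```text
clock: 6.8
eef_pos: [502.4, 20.7, 236.5]
tool_rot: [3.141, 0.0, 1.515]
force: [0.4, 0.4, -0.2]
width: 12.8
gripper_force: 58.5
```

Run:
```python
from h import *
a=snap('scene','s5.png');s=read_state();print(s['eef_pos'],s['tool_rot'],s['width'])
```

```text
[502.39776526  22.29342068 236.46366503] [ 3.14144879e+00 -7.04994313e-04  1.51794545e+00] 12.981649228726798
```

View pics/s5.png

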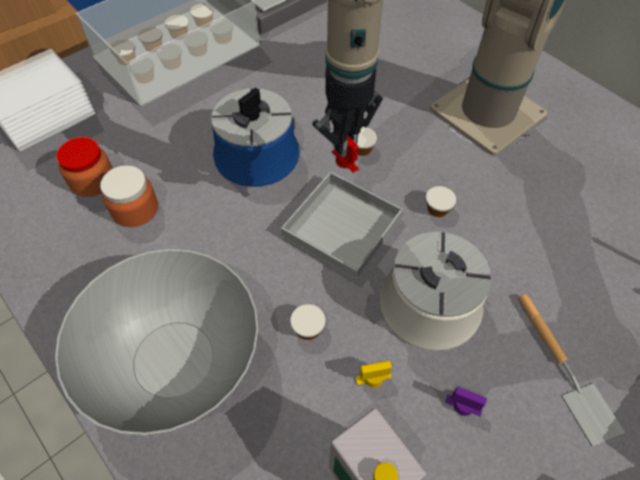

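The scene shows the red screw held clear above the tray, with the slicer collar empty and the black wing undisturbed. I lower it into the tray.

Emit:
{"method": "move_arm", "body": {"targets": "-1 0 0 3.5 0 0 0; -1 0 0 4 0 0 0; -1 0 0 4 0 0 0; -1 0 0 4 0 0 0; -1 0 0 2.5 0 0 0"}}

```text
clock: 7.27
eef_pos: [500.8, 24.2, 53.2]
tool_rot: [-3.138, -0.001, 1.521]
force: [-0.0, 0.5, -1.2]
width: 13.1
gripper_force: 58.6
```

Emit:
{"method": "move_arm", "body": {"targets": "-1 0 0 1.2 0 0 0; -1 0 0 0.5 0 0 0; -1 0 0 0.2 0 0 0; -1 0 0 0 0 0 0; -1 0 0 0 0 0 0"}}

```text
clock: 7.68
eef_pos: [503.3, 22.6, 38.3]
tool_rot: [3.14, -0.001, 1.519]
force: [0.2, -0.2, -0.2]
width: 13.0
gripper_force: 58.6
```

Emit:
{"method": "move_arm", "body": {"targets": "-1 0 0 0.2 0 0 0; -1 0 0 0.1 0 0 0; -1 0 0 0.1 0 0 0; -1 0 0 0 0 0 0"}}

```text
clock: 8.02
eef_pos: [502.6, 22.0, 33.6]
tool_rot: [3.141, -0.0, 1.518]
force: [0.1, 0.7, -1.5]
width: 13.1
gripper_force: 58.6
```

Emit:
{"method": "move_arm", "body": {"targets": "-1 0 0 0.1 0 0 0; -1 0 0 0.1 0 0 0; -1 0 0 0 0 0 0"}}

```text
clock: 8.27
eef_pos: [502.6, 22.0, 32.1]
tool_rot: [3.141, -0.0, 1.518]
force: [-1.2, -0.0, 8.2]
width: 13.1
gripper_force: 59.8
```

Contact is light. I release and retreat.

Emit:
{"method": "move_arm", "body": {"targets": "0 0 0 0 0 0 0; 0.5 0 0 0 0 0 0; 1 0 0 0 0 0 0; 1 0 0 0 0 0 0; 1 0 0 0 0 0 0"}}

```text
clock: 8.68
eef_pos: [502.3, 22.0, 31.2]
tool_rot: [-3.141, -0.0, 1.518]
force: [0.2, 0.5, 0.1]
width: 73.2
gripper_force: 0.0
```

Emit:
{"method": "move_arm", "body": {"targets": "1 0 0 -1 0 0 0; 1 0 0 -2 0 0 0; 1 0 0 -4 0 0 0; 1 0 0 -4 0 0 0; 1 0 0 -4 0 0 0"}}

```text
clock: 9.1
eef_pos: [501.7, 21.9, 183.4]
tool_rot: [-3.141, 0.0, 1.518]
force: [1.0, 0.4, 0.2]
width: 85.4
gripper_force: 0.0
```

Emit:
{"method": "move_arm", "body": {"targets": "1 0 0 -4 0 0 0; 1 0 0 -3 0 0 0; 1 0 0 0 0 0 0; 1 0 0 0 0 0 0"}}

```text
clock: 9.43
eef_pos: [503.4, 22.1, 253.9]
tool_rot: [3.137, -0.001, 1.518]
force: [-0.0, -0.1, -0.6]
width: 85.3
gripper_force: 0.0
```

Run:
```python
from h import *
a=snap('scene','s6.png')
```

```text
(no output)
```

View pics/s6.png

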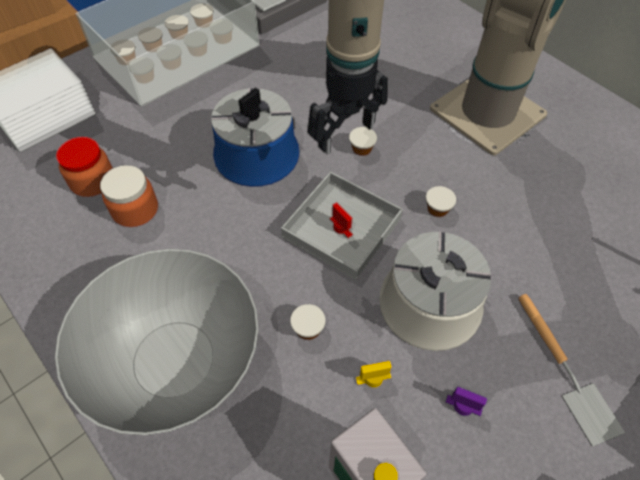

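The screw stands in the tray at about (342,220), and the gripper is clear and open.

```bash
python3 -c "
from cell import order
print(order.finish_job())"
```

```text
the job is handed in; nothing more can be done
None
```

The red wing screw was turned about 85° clockwise, lifted straight out and left standing in the steel tray; the black screw was not touched, and the job was handed in at about 9.5 s.

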